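Lock an instrument module into a sloped test cradle

ROBOT

A 6-joint arm with a two-finger parallel gripper is mounted at the origin on the work surface. World frame = base frame: x ahead of the robot, y to its left, z up, the work surface at z = 0. Lengths are in m, angles in rad, forces in N, time in s.
With the tool pointing down it reaches from about 0.25 to 0.8 m from the base axis. Payload 8.5 kg.
Tool frame: the origin (TCP) lies at the very end of the fingers, on their centre line; the grasp point (between the pads) lies 19 mm behind it; z points along the fingers, y is the direction in which the jaws open and shut (so a half turn about z gives the same grasp; the last joint's range is limited). The gripper opens to 85 mm and grips with 20 to 120 N. Pads are 22 mm wide; open, the fingers measure 114 mm over their backs; the gripper's body (76 mm by 85 mm) begins 54 mm behind the grasp point. The pads swing forward as they close: fully open they stand 13 mm farther back than shut.
Start: joints at [0, 0.238, -0.013, 1.319, 0, 1.571], TCP at [0.525, -0, 0.231] pointing down, gripper open.
Joint ranges: [-2.66, 2.66], [-1.03, 1.9], [-1.14, 1.46], [-1.82, 2.27], [-1.45, 1.34], [-3.14, 3.14]. Speed limits (rad/s): [2.22, 2.22, 2.79, 3.14, 3.14, 3.14].

INTERFACE

Orientations are given as a unit quaternion [w, x, y, z].
In Python, from rig import r, jaws, kin, cams, order gives the robot as it stands. The module is installed in compiled form; this text tells all that it offers. Calls block until the motion is done:
- r.goto(position, orientation): joint-space move of the TCP to a pose.
- r.movel(position, v=0.15, frame=None, f_stop=None): straight line of the TCP; frame=None keeps the orientation; v is the mean speed in m/s. With f_stop (N) it stops when the force on the tool has changed by that much, and returns True; else False.
- r.movej(angles): joint-space move.
- jaws.command_gripper(opening, squeeze=None): finger opening in m; squeeze is the grip in N (None keeps the last); returns when the fingers have stopped.
- r.wait(seconds).
- kin.inverse_kinematics(position, orientation): joint angles nearest the present ones, or None.
- r.observe(): the state.
- cams.get_image(name): name is "scene" or "side" or "wrist"; returns a dict with "image" (420x560x3 uint8, red, green, blue), "mtx" (3x3 intrinsics, pixels), "R" (3x3) and "t" (3): a world point X has camera coordinates R X + t. Camera axes: x right, y down, z forward; pixel columns grow to the right and rows downward; lengths in m; the calibration is good to about 2 mm. A picture is of the moment at which its call begins. There is no depth.
A pose or a line that the arm cannot do raises r.IKError and nothing moves.
- order.sign_off(): hands the job in, once; it reports no verdict.
The state is a dict: "time": time; "qpos": joint angles; "joint_vel": joint speeds; "tau": joint torques, N m; "eef_pos": TCP position; "tcp_rot": TCP orientation; "ft_force": force on the tool from outside, world axes, zero at the start; "ft_torque": the same for the moment, N m; "opening": finger opening in m.
Only numpy, scipy, OpenCV 4.12 (cv2) and the standard library are available. Lean on these libraries where they do the work, as an engineer would, in place of code of your own. Each camera call takes 0.05 s, during which the arm holds its last target. There are 200 camera calls.

TASK

Lay the orange-topped module in the sloped test cradle so that it rests on the bed and holds the red catch down, then push it up the slope against the sprung rubber stop and hold it steadily there, gently and without forcing, while the slow red catch rises fully behind its lower end. Then let go, leaving the module locked between catch and stop; leave the blue-topped module and everything else on the desk alone.

Things in the scene. Friction and masses are not known exactly. Their poses are not given: they have to be found in the camera images.
- module: the module to load: aluminium box 120 x 60 x 40 mm (x, y, z) with an orange top plate and black ends, about 0.45 kg (varies). Origin at the centre of its underside, z up out of the orange top, x along its length. Either end may go uphill. Starts flat on the desk, its x axis within 0.5 rad of world x.
- spare: a like module with a blue top plate, same size and frame; a bystander that shares the desk on the right with the orange one (they may be swapped).
- stand: the fixed sloped test stand, base 245 x 110 mm. Origin at the centre of its underside on the desk, z vertical, x horizontal, pointing uphill. Its flat grey bed rises at 30 degrees towards stand +x, so a tool square to the bed leans 30 degrees. Side rails stand 8 mm above the bed, 74 mm apart inside; a yellow lip 8 mm high closes the lower end.
- lip_foot (a point): the point on the bed's surface at the foot of the lip's uphill side, on the centre line: (-100, 0, 45) mm in the stand's frame; axes as the stand's (z vertical). Below, U is measured from here up the slope and N square to the bed. A module let go on the bed lies flat and stays by friction, or slides down to the lip (lower end at U = 0).
- bed_mid (a point): point on the bed at U = 70 mm, axes as the stand's. The nest (blue block with rubber stop, and the red catch) is one slide clamped anywhere within 15 mm along the slope, not reported: find the stop by touch. Relaxed stop face at U = 130 to 145 mm, catch's uphill face always 112 mm below it. Blue block 56 mm wide, top at N = 42 mm (knob 52 mm); nothing overhangs the bed.
- buffer (a joint): travel of the sprung rubber stop (face 44 x 28 mm, centre N = 22 mm) up the slope, m: 0 relaxed, 0.012 fully pressed. 2 N to start it, then 700 N/m, 10.5 N fully pressed; the module's weight and friction add 2 to 7 N, and pressing into the bed adds as much friction again (coefficient near 1). The module's lower end clears the catch when this is 0.008 or more; locked, it stays at about 0.008.
- catch (a joint): travel of the red sprung catch (12 mm along the slope, 18 mm wide) square to the bed, m: 0 up, top 10 mm above the bed; 0.012 down, top 2 mm below the bed. Starts up; 0.010 under a module lying flat. A 1 N spring lifts it and a damper slows it: about 2 s to rise once the module has cleared it. A module lowered on to it pushes it down (1 N, plus 2 N at 15 mm/s).
- mug: blue mug, 80 mm wide and 95 mm high, a bystander; origin at the centre of its base
- spool: grey wire spool, 60 mm across, 50 mm high, a bystander; origin at the centre of its base
- tape: yellow ring of tape, 84 mm across, 20 mm high, a bystander; origin at the centre of its base
- tin: grey sorting tray 120 x 90 x 35 mm, a bystander; origin at the centre of its base
- driver: screwdriver lying on the desk, a bystander
- mouse: black round computer mouse, 62 mm across, a bystander; origin at the centre of its base

How it is judged:
By the outcome, as a careful person would: the job done as asked, in the order asked, and still so for the second after the job is handed in, with the robot touching nothing.
It also fails if it takes over 53 s, if anything falls off the work surface, if the arm or the gripper's body presses on something with over 40 N, if the wrist force passes 120 N, or if a joint passes its speed limit or range.

## Working session

There is one attempt and no reset: what is moved stays moved. The work goes in short steps, each a Python script; the robot and the scene stay as the last script left them, time stands still between calls to the robot, and variables do not carry over. Pictures are saved under pics/ and viewed, about 8 in all and at most 12, crops included, and the job is handed in when it is done.

```bash
mkdir -p pics; cat > h.py <<'E'
import numpy as np, cv2
from rig import r, jaws, kin, cams, order
from scipy.spatial.transform import Rotation as Ro
def snap(cam,name,crop=None,sc=1):
    d=cams.get_image(cam); im=d["image"][:,:,::-1]
    np.savez(f'pics/{name}.npz',**d)
    if crop: x0,y0,x1,y1=crop; im=im[y0:y1,x0:x1]
    cv2.imwrite(f'pics/{name}.png',cv2.resize(im,None,fx=sc,fy=sc,interpolation=cv2.INTER_CUBIC))
    return d
def ray(d,px,z):
    K,R,t=d["mtx"],d["R"],d["t"]; c=-R.T@t
    v=R.T@np.linalg.solve(K,[px[0],px[1],1.]); return c+v*(z-c[2])/v[2]
def proj(d,X):
    p=d["mtx"]@(d["R"]@np.asarray(X)+d["t"]); return p[:2]/p[2]
def quat(Rm):
    q=Ro.from_matrix(Rm).as_quat(); return np.array([q[3],q[0],q[1],q[2]])
E
python3 - <<'E'
from h import *
a=snap("scene","scene",None,1.4); b=snap("side","side",None,1.4)
for d in(a,b): print((-d["R"].T@d["t"]).round(3), d["R"][2].round(2))
s=r.observe(); print(s["time"],s["tcp_rot"],s["opening"])
E
```

```text
[1.318 0.714 1.108] [-0.54 -0.47 -0.7 ]
[ 0.043 -0.623  0.749] [ 0.46  0.64 -0.61]
0.1 [-4.42218174e-04  7.07110821e-01  7.07102450e-01 -4.65336004e-04] 0.0854583019562621
```

View pics/scene.png

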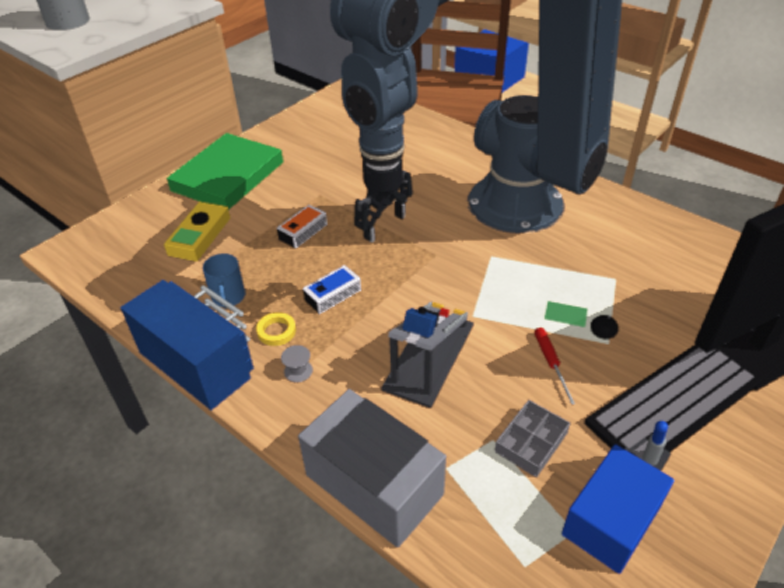

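View pics/side.png

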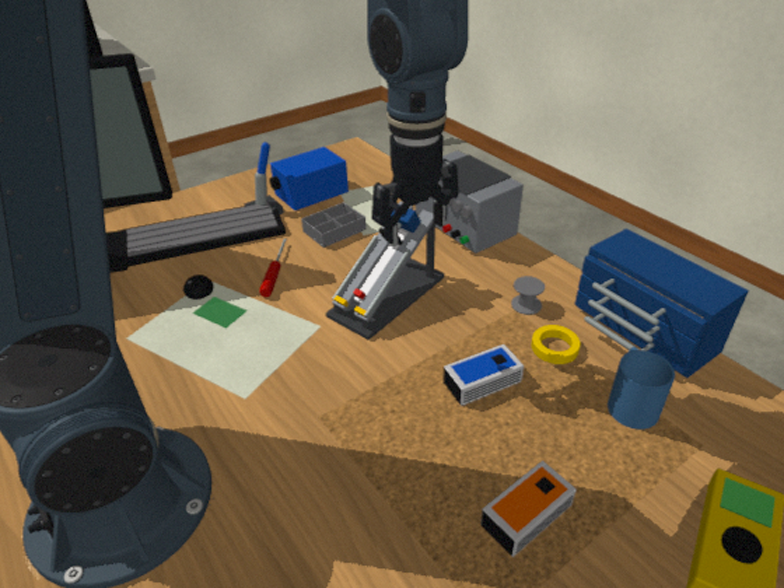

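Scene: orange module near (300,225)/1.4, blue at (332,288), stand at (430,350). In the side view the orange module is at (528,507) and the stand runs from (355,310) to (425,210). I'll enlarge these for corner readings.

```bash
python3 - <<'E'
from h import *
S=cv2.imread('pics/scene.png'); 
a=dict(np.load('pics/side.npz'))["image"][:,:,::-1]; b=dict(np.load('pics/scene.npz'))["image"][:,:,::-1]
def c(im,x,y,w,h,s):
    o=cv2.resize(im[y:y+h,x:x+w],None,fx=s,fy=s,interpolation=cv2.INTER_CUBIC)
    for i in range(0,w,10): cv2.line(o,(i*s,0),(i*s,6 if (x+i)%50 else 14),(0,255,255),1)
    for i in range(0,h,10): cv2.line(o,(0,i*s),(6 if (y+i)%50 else 14,i*s),(0,255,255),1)
    cv2.putText(o,f'{x},{y}',(15,25),0,.5,(0,255,0),1); return o
top=np.hstack([c(a,230,140,100,100,4),c(b,260,210,100,100,4)])
bot=np.hstack([c(a,330,325,100,50,4)[:200],c(b,185,140,100,50,4)])
cv2.imwrite('pics/c1.png',np.vstack([top,bot]))
E
```

```text
(no output)
```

View pics/c1.png

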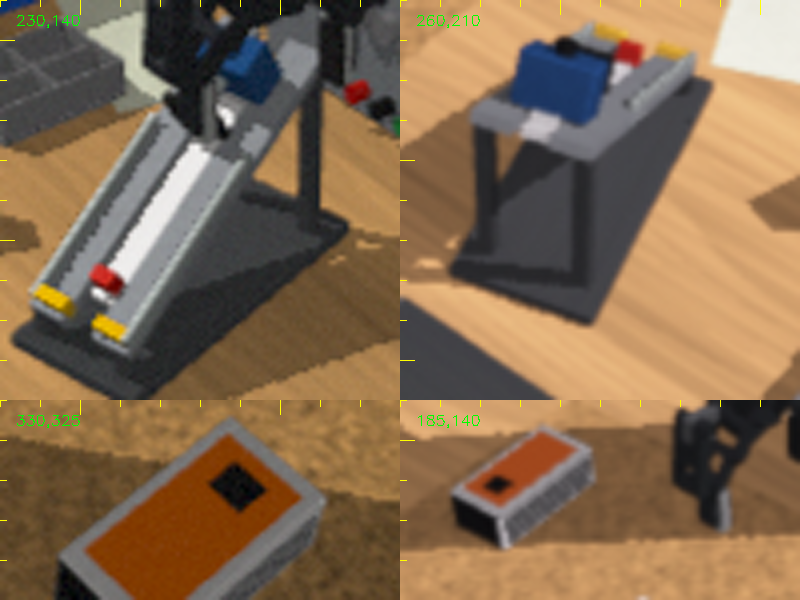

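```bash
cat > fit.py <<'E'
from h import *
from scipy.optimize import least_squares
A=dict(np.load('pics/side.npz'));B=dict(np.load('pics/scene.npz'))
ms=[(345,363.75),(387,329.5),(411.3,349.3)]; mb=[(198.3,163),(221.3,147.5),(233.5,153),(211.3,169.5)]
for p in ms: print('side',ray(A,p,.04)[:2].round(4))
for p in mb: print('scene',ray(B,p,.04)[:2].round(4))
bs=[(233.3,224.5),(268.5,240),(317,197)]; bb=[(308,290.5),(272.5,277),(338,231)]
for z in (0,.01):
  for p in bs: print(z,'side',ray(A,p,z)[:2].round(4))
  for p in bb: print(z,'scene',ray(B,p,z)[:2].round(4))
E
python3 fit.py
```

```text
side [ 0.3814 -0.3295]
side [ 0.4982 -0.324 ]
side [ 0.5019 -0.382 ]
scene [ 0.5035 -0.3723]
scene [ 0.3908 -0.3722]
scene [ 0.3865 -0.3154]
scene [ 0.4999 -0.3114]
0 side [0.4419 0.1795]
0 side [0.4832 0.0695]
0 side [0.7036 0.1374]
0 scene [0.6678 0.237 ]
0 scene [0.6942 0.13  ]
0 scene [0.4317 0.1718]
0.01 side [0.4366 0.1688]
0.01 side [0.4773 0.0603]
0.01 side [0.6948 0.1272]
0.01 scene [0.6736 0.2413]
0.01 scene [0.6998 0.1353]
0.01 scene [0.4397 0.1767]
```

Module is around (0.443,-0.35) with yaw ~0.04. Stand is around (0.570,0.154) with yaw ~0.28, and corner distances agree with 110/245 mm to about 1 cm. Next are close wrist views of both.

```bash
cat >> h.py <<'E'
def stand(cx,cy,psi):
    c,s=np.cos(psi),np.sin(psi); a=np.pi/6
    u=np.array([c*np.cos(a),s*np.cos(a),np.sin(a)]); l=np.array([-s,c,0]); n=np.cross(u,l)
    foot=np.array([cx-.1*c,cy-.1*s,.045]); return foot,u,l,n
def tool(yv,zv): return quat(np.column_stack([np.cross(yv,zv),yv,zv]))
E
python3 - <<'E'
from h import *
f,u,l,n=stand(.570,.154,.28)
for sg in(1,-1):
    q=tool(sg*l,-n); p=f+.065*u+.19*n
    print(sg,kin.inverse_kinematics(p,q))
    print(sg,kin.inverse_kinematics([.443,-.35,.014],tool(sg*np.array([-.04,1,0])/np.hypot(1,.04),np.array([0,0,-1.]))))
sg=-1
def go(sg):
    r.goto(f+.05*u+.19*n,tool(sg*l,-n)); print(r.observe()["time"])
    d=snap("wrist","w1"); print((-d["R"].T@d["t"]).round(3),d["R"][2].round(2)); 
    r.goto([.443,-.35,.2],tool(sg*np.array([-.04,1,0])/np.hypot(1,.04),np.array([0,0,-1.]))); print(r.observe()["time"])
    d=snap("wrist","w2"); print((-d["R"].T@d["t"]).round(3),d["R"][2].round(2))
    print(r.observe()["eef_pos"],r.observe()["qpos"].round(2) if hasattr(r.observe()["qpos"],'round') else r.observe()["qpos"], r.observe()["ft_force"])
q1=kin.inverse_kinematics(f+.05*u+.19*n,tool(l,-n)); 
go(1 if q1 is not None and abs(q1[5])<2.8 else -1)
E
```

```text
1 [ 0.24809091 -0.26440836 -0.63364061  0.67818575  0.01595251 -0.02763643]
1 [-0.66865526  0.46110357 -0.27705106  0.8326417   0.         -0.70863395]
-1 [ 0.24809091 -0.26440836 -0.63364061  0.67818575  0.01595251  3.11395623]
-1 [-0.66865526  0.46110357 -0.27705106  0.8326417   0.          2.4329587 ]
1.525
[0.301 0.077 0.325] [ 0.68  0.2  -0.7 ]
3.2667
[ 0.377 -0.352  0.343] [ 0.26  0.01 -0.96]
[ 0.44342101 -0.34900958  0.20043574] [-0.67  0.32  0.02  1.27  0.   -0.71] [ 0.19659551 -0.23059399 -0.4143545 ]
```

```bash
python3 - <<'E'
import cv2,numpy as np
a=cv2.imread('pics/w1.png');cv2.imwrite('pics/w1b.png',cv2.resize(a,None,fx=1.4285,fy=1.4285,interpolation=cv2.INTER_CUBIC))
a=cv2.imread('pics/w2.png');cv2.imwrite('pics/w2b.png',cv2.resize(a,None,fx=1.4285,fy=1.4285,interpolation=cv2.INTER_CUBIC))
E
```

```text
(no output)
```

View pics/w1b.png

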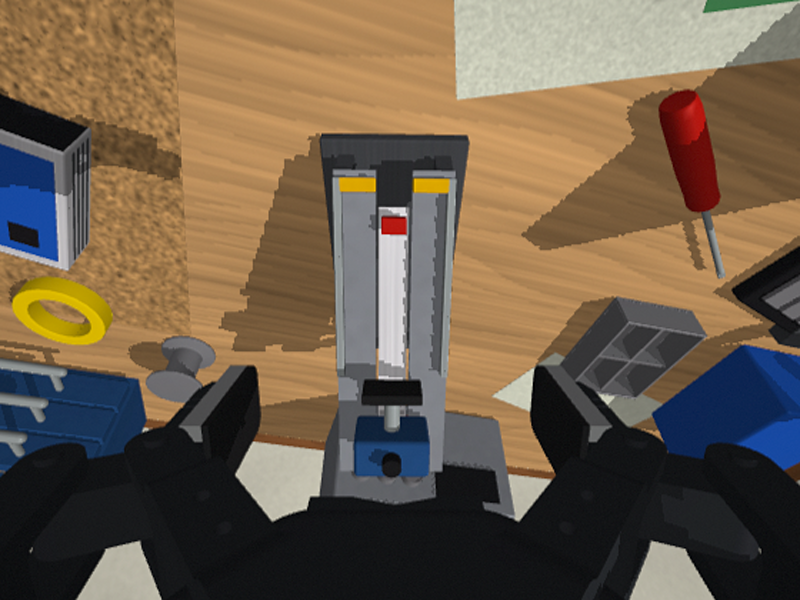

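View pics/w2b.png

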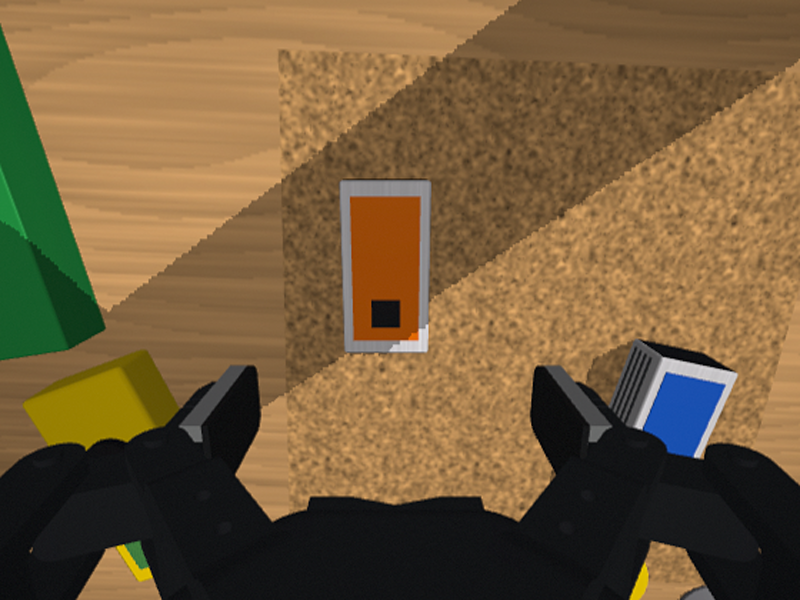

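The wrist views show the orange module's top corners at (340,180), (431,180), (428,352) and (345,352). On the stand, the lip's top uphill edge is at row 192 with centre 394.5, the catch's uphill edge at row 234, and the stop near rows 381–404. The base front corners are at (320,135) and (468,135).

```bash
python3 - <<'E'
from h import *
from scipy.optimize import least_squares
W1=dict(np.load('pics/w1.npz'));W2=dict(np.load('pics/w2.npz')); k=420/600
P=np.array([ray(W2,(x*k,y*k),.04)[:2] for x,y in[(340,180),(431,180),(428,352),(345,352)]])
print(P.round(4),P.mean(0).round(4),[np.linalg.norm(P[i]-P[i-1]).round(4) for i in range(4)])
e=(P[2]+P[3]-P[0]-P[1]); print('yaw',np.arctan2(e[1],e[0]))
def pts(p):
    f,u,l,n=stand(*p[:3]); c=np.array([p[0],p[1],0]); x=np.array([np.cos(p[2]),np.sin(p[2]),0])
    return [f+.008*n, f+(p[3]-.112)*u+.01*n, f+p[3]*u+.008*n, c-.1225*x-.055*l, c-.1225*x+.055*l]
obs=np.array([(394.5,192),(393.5,234),(392.5,381),(320,135),(468,135)])*k
res=lambda p:(np.array([proj(W1,X) for X in pts(p)])-obs).ravel()
s=least_squares(res,[.57,.154,.28,.137],x_scale=[.01,.01,.05,.01],loss='soft_l1'); print(s.x.round(4),s.fun.reshape(-1,2).round(2))
# predicted features
f,u,l,n=stand(*s.x[:3])
for nm,X in [('raiL',f+.02*u-.037*l+.008*n),('railR',f+.02*u+.037*l+.008*n),('stoptop',f+s.x[3]*u+.036*n),('stopL',f+s.x[3]*u-.022*l+.008*n),('stopR',f+s.x[3]*u+.022*l+.008*n)]: print(nm,(proj(W1,X)/k).round(1))
A=dict(np.load('pics/side.npz'));print('side lip',proj(A,f+.008*n),'base FL,FR',[proj(A,X) for X in pts(s.x)[3:]],'catch',proj(A,pts(s.x)[1]))
E
```

```text
[[ 0.3837 -0.3865]
 [ 0.3813 -0.3278]
 [ 0.5004 -0.3226]
 [ 0.5028 -0.3819]] [ 0.4421 -0.3547] [np.float64(0.1192), np.float64(0.0588), np.float64(0.1193), np.float64(0.0594)]
yaw 0.0411033778910124
[0.5696 0.1525 0.2694 0.1407] [[-0.38  1.27]
 [ 0.14  0.96]
 [ 0.2  -1.47]
 [ 0.35 -1.06]
 [-0.3  -0.25]]
raiL [341.5 222.4]
railR [446.  223.1]
stoptop [392.8 396.1]
stopL [364.5 378.8]
stopR [421. 379.]
side lip [251.32769357 215.98503086] base FL,FR [array([263.67134314, 243.24447655]), array([232.94568862, 226.4676242 ])] catch [257.01994653 206.63333686]
```

```bash
cat >> h.py <<'E'
F,u,l,n=stand(.5696,.1525,.2694); QB=tool(l,-n)
def B(U,N,L=0.): return F+U*u+L*l+N*n   # TCP position over the bed
def st(msg=''):
    s=r.observe(); f=np.array(s["ft_force"]); d=np.array(s["eef_pos"])-F
    print(msg,'t%.2f'%s["time"],'U,L,N mm',(1e3*np.array([d@u,d@l,d@n])).round(2),'F uln',np.array([f@u,f@l,f@n]).round(2),'op %.4f'%s["opening"]); return s
E
python3 - <<'E'
from h import *
y=.0411; q=tool(np.array([-np.sin(y),np.cos(y),0]),np.array([0,0,-1.]))
r.movel([.4421,-.3547,.010],v=.2,frame=None) if False else r.goto([.4421,-.3547,.06],q)
r.movel([.4421,-.3547,.010],v=.1); st('down')
jaws.command_gripper(.05,squeeze=40); st('grip')
r.movel([.4421,-.3547,.2],v=.25); st('lift')
r.goto(B(.067,.09),QB); st('over')
snap("side","s2",(190,90,390,240),4); snap("wrist","w3",None,1.4)
E
```

```text
down t4.58 U,L,N mm [-153.48 -455.51   49.17] F uln [ 0.5  -0.05  0.02] op 0.0855
grip t4.94 U,L,N mm [-153.38 -455.55   49.32] F uln [3.13 0.62 4.91] op 0.0595
lift t5.85 U,L,N mm [ -60.38 -454.31  212.13] F uln [-2.32 -0.25 -3.52] op 0.0592
over t7.62 U,L,N mm [67.55 -0.62 89.94] F uln [-1.31 -0.32 -3.43] op 0.0593
```

View pics/s2.png

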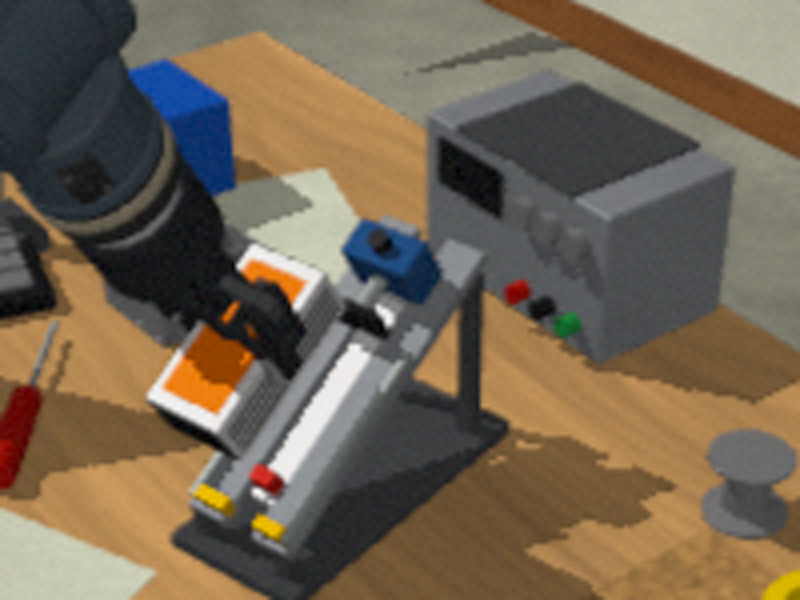

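The module is held flat and parallel to the bed, with the catch and stop clear. Now I'll lower it slowly onto the catch.

```bash
python3 - <<'E'
from h import *
r.movel(B(.067,.026),v=.08); st('near')
print(r.movel(B(.067,.004),v=.012,f_stop=4.5)); st('laid')
snap("side","s3",(230,130,330,205),8)
E
```

```text
near t8.67 U,L,N mm [ 6.717e+01 -5.000e-02  2.620e+01] F uln [-1.52  0.3  -2.54] op 0.0593
True
laid t9.82 U,L,N mm [ 6.685e+01 -2.000e-02  1.180e+01] F uln [1.05 0.4  2.76] op 0.0593
```

View pics/s3.png

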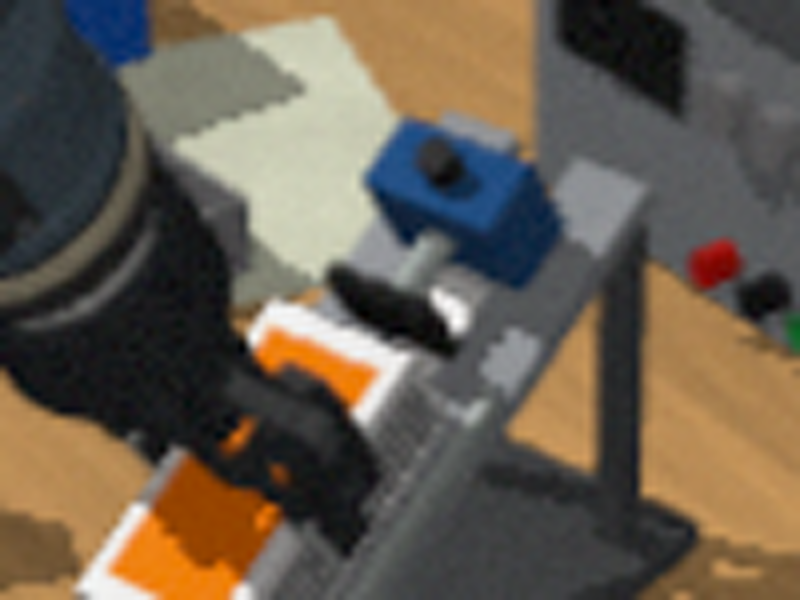

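```bash
python3 - <<'E'
from h import *
jaws.command_gripper(.074); r.wait(.3); st('open')
snap("side","s4",(215,140,315,215),8); snap("wrist","w4",None,1.4)
jaws.command_gripper(.05,squeeze=40); st('grip')
E
```

```text
open t10.47 U,L,N mm [ 6.527e+01 -3.000e-02  1.160e+01] F uln [-0.42  1.2   0.57] op 0.0741
grip t10.84 U,L,N mm [65.31 -0.08 11.78] F uln [-1.21 -0.18  5.9 ] op 0.0592
```

View pics/s4.png

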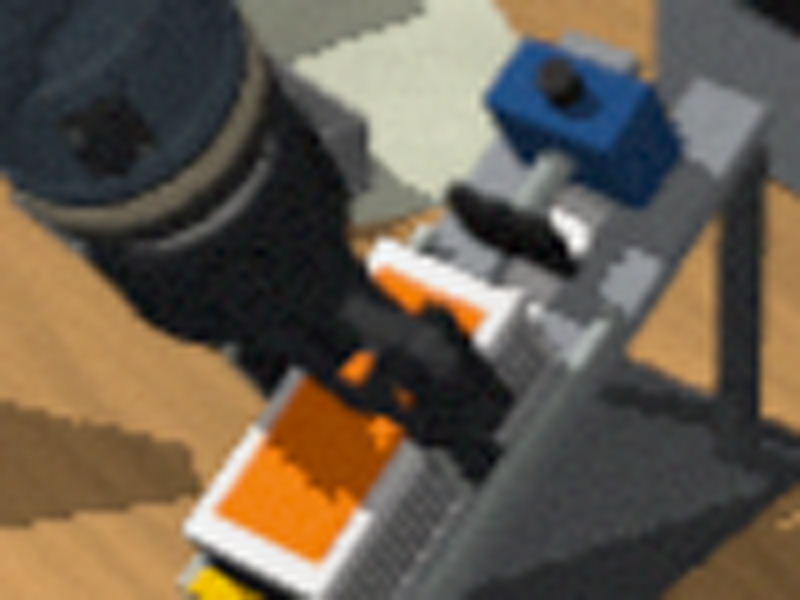

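The module lies flat on the bed against the lip, with the catch under it and the stop about 20 mm ahead. I'll ease off the normal force, then slide up to find the stop by touch.

```bash
python3 - <<'E'
from h import *
def un(): d=np.array(r.observe()["eef_pos"])-F; return d@u,d@l,d@n
U,L,N=un()
for k in range(4):
    N+=.0004; r.movel(B(U,N,L),v=.01); s=st('ease')
    if np.array(s["ft_force"])@n<0.: break
for k in range(2):
    U+=.002; r.movel(B(U,N,L),v=.012); st('slide')
print(r.movel(B(U+.024,N,L),v=.012,f_stop=2.5)); st('touch'); r.wait(.1); st()
print('cmd N',N)
E
```

```text
ease t11.09 U,L,N mm [65.32 -0.09 12.09] F uln [-0.77  0.86 -1.62] op 0.0589
slide t11.41 U,L,N mm [ 6.664e+01 -4.000e-02  1.201e+01] F uln [-1.44 -0.51 -2.22] op 0.0593
slide t11.72 U,L,N mm [69.51 -0.07 12.2 ] F uln [-1.84 -0.18 -3.22] op 0.0589
True
touch t13.08 U,L,N mm [85.52 -0.09 11.83] F uln [-0.42  0.2   0.82] op 0.0597
 t13.18 U,L,N mm [ 8.544e+01 -8.000e-02  1.181e+01] F uln [1.42 0.08 2.27] op 0.0592
cmd N 0.012183895609741072
```

```bash
cat >> h.py <<'E'
def fun(k=5):
    a=[]
    for _ in range(k): f=np.array(r.observe()["ft_force"]); a.append([f@u,f@n]); r.wait(.02)
    return np.mean(a,0)
E
python3 - <<'E'
from h import *
d=np.array(r.observe()["eef_pos"])-F; U,L,N=d@u,d@l,.0122
for k in range(8):
    U+=.001; r.movel(B(U,N,L),v=.012)
    f=fun(); d=np.array(r.observe()["eef_pos"])-F
    print('cmdU %.1f act U %.2f N %.2f Fu %.2f Fn %.2f'%(U*1e3,d@u*1e3,d@n*1e3,*f))
    if f[0]<-6: break
st(); snap("side","s5",(215,130,315,205),8)
E
```

```text
cmdU 86.4 act U 85.95 N 12.08 Fu -2.06 Fn -1.45
cmdU 87.4 act U 86.37 N 12.07 Fu -5.91 Fn 0.38
cmdU 88.4 act U 87.11 N 12.04 Fu -6.51 Fn 0.69
 t14.27 U,L,N mm [ 8.711e+01 -7.000e-02  1.204e+01] F uln [-6.77 -0.39 -0.02] op 0.0590
```

View pics/s5.png

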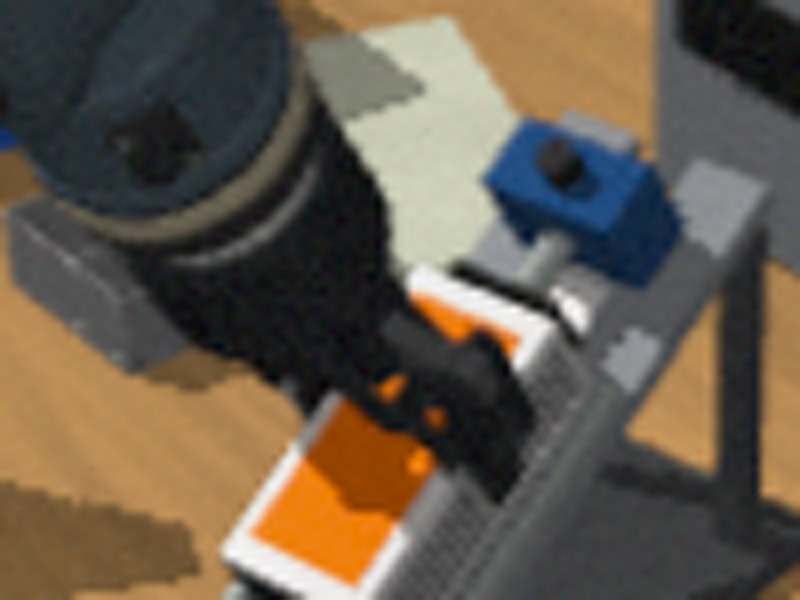

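The upper end is touching the black stop. Contact is at tool U ≈ 86.0 mm (S ≈ 140, agreeing with vision), so I'll aim for 95.3 mm (about 9.3 mm of travel) and watch the forces.

```bash
python3 - <<'E'
from h import *
d=np.array(r.observe()["eef_pos"])-F; U,L,N=.0884,d@l,.0122
for k in range(14):
    a=(np.array(r.observe()["eef_pos"])-F)@u
    if a>.0951: break
    U+=min(.001,.0954-a); r.movel(B(U,N,L),v=.012)
    f=fun(4); d=np.array(r.observe()["eef_pos"])-F
    print('cmdU %.1f act U %.2f N %.2f Fu %.2f Fn %.2f'%(U*1e3,d@u*1e3,d@n*1e3,*f))
    if f[0]<-19: break
    if f[1]>1.5: N+=.0001
    if f[1]<-2: N-=.0001
st('hold'); print(U,N)
snap("side","s6",(215,130,315,205),8)
E
```

```text
cmdU 89.4 act U 87.77 N 12.04 Fu -7.48 Fn 1.63
cmdU 90.4 act U 88.64 N 12.07 Fu -7.30 Fn 0.74
cmdU 91.4 act U 89.28 N 12.06 Fu -8.28 Fn 2.38
cmdU 92.4 act U 90.12 N 12.11 Fu -8.41 Fn 1.71
cmdU 93.4 act U 90.91 N 12.15 Fu -8.32 Fn 1.04
cmdU 94.4 act U 91.53 N 12.13 Fu -9.07 Fn 1.85
cmdU 95.4 act U 92.38 N 12.18 Fu -9.17 Fn 0.84
cmdU 96.4 act U 92.97 N 12.16 Fu -10.48 Fn 2.17
cmdU 97.4 act U 93.80 N 12.20 Fu -10.78 Fn 1.17
cmdU 98.4 act U 94.57 N 12.16 Fu -11.35 Fn 1.12
cmdU 99.2 act U 95.11 N 12.12 Fu -11.98 Fn 2.10
hold t17.80 U,L,N mm [ 9.511e+01 -8.000e-02  1.212e+01] F uln [-11.92  -0.2    1.55] op 0.0595
0.09922665024632694 0.012799999999999997
```

Force slope is ~0.69 N/mm, which matches the 700 N/m spring. I'll add 0.4 mm for margin, then hold while the catch rises.

```bash
python3 - <<'E'
from h import *
d=np.array(r.observe()["eef_pos"])-F
r.movel(B(.0998,.0127,d@l),v=.01); st('hold')
for k in range(4): r.wait(1.1); st('hold')
a=cams.get_image("side")["image"][150:225,205:305,::-1]; b=cams.get_image("wrist")["image"][60:360,150:400,::-1]
A=cv2.resize(a,(560,420),interpolation=cv2.INTER_CUBIC); cv2.imwrite('pics/s7.png',np.vstack([A])); cv2.imwrite('pics/w7.png',b)
E
```

```text
hold t18.10 U,L,N mm [ 9.544e+01 -8.000e-02  1.213e+01] F uln [-12.83   0.1    1.86] op 0.0592
hold t19.20 U,L,N mm [ 9.541e+01 -9.000e-02  1.213e+01] F uln [-12.64  -0.48   2.97] op 0.0592
hold t20.30 U,L,N mm [ 9.546e+01 -8.000e-02  1.214e+01] F uln [-12.67   0.62   2.89] op 0.0595
hold t21.40 U,L,N mm [ 9.545e+01 -8.000e-02  1.214e+01] F uln [-11.73  -0.17   2.84] op 0.0591
hold t22.50 U,L,N mm [ 9.539e+01 -9.000e-02  1.212e+01] F uln [-12.36  -0.28   3.  ] op 0.0590
```

View pics/s7.png

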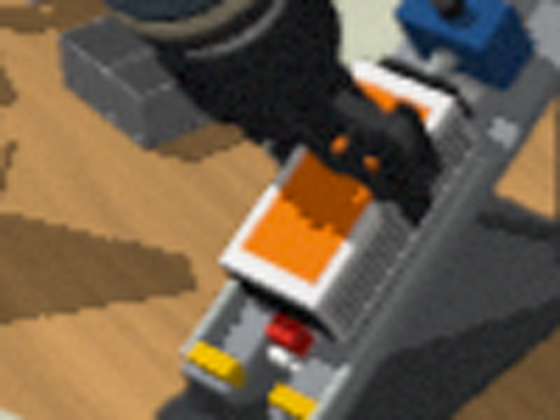

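The catch's red top sits at (256.8,209.5) full-frame, the same as at the start (256.5,209.7), so it is fully up behind the module. I'll ease the push off slowly, release and retreat square to the bed.

```bash
python3 - <<'E'
from h import *
d=np.array(r.observe()["eef_pos"])-F; L=d@l; U=.0998; N=.0127
for k in range(8):
    U-=.0005; r.movel(B(U,N,L),v=.01); f=fun(3)
    print('U %.2f act %.2f Fu %.2f Fn %.2f'%(U*1e3,((np.array(r.observe()["eef_pos"])-F)@u)*1e3,*f))
    if f[0]>-4.5: break
jaws.command_gripper(.082); st('open')
r.movel(B(U,.10,L),v=.1); st('off')
r.movel(B(U-.03,.17,L),v=.15); st('off')
a=cams.get_image("side")["image"][150:225,205:305,::-1]; b=cams.get_image("wrist")["image"][60:360,130:430,::-1]
cv2.imwrite('pics/fin.png',np.hstack([cv2.resize(a,(400,300),interpolation=cv2.INTER_CUBIC),cv2.resize(b,(300,300))]))
E
```

```text
U 99.30 act 95.44 Fu -11.88 Fn 0.81
U 98.80 act 95.36 Fu -10.21 Fn -0.60
U 98.30 act 95.10 Fu -10.27 Fn -0.83
U 97.80 act 94.63 Fu -9.69 Fn -0.83
U 97.30 act 94.37 Fu -9.04 Fn -1.91
U 96.80 act 94.38 Fu -9.20 Fn -3.40
U 96.30 act 94.54 Fu -9.79 Fn -6.07
U 95.80 act 94.63 Fu -10.00 Fn -7.30
open t25.36 U,L,N mm [ 9.810e+01 -8.000e-02  1.329e+01] F uln [0.83 0.09 0.58] op 0.0822
off t26.38 U,L,N mm [ 9.550e+01 -7.000e-02  9.965e+01] F uln [ 0.31 -0.99 -0.36] op 0.0817
off t27.04 U,L,N mm [ 6.6020e+01 -9.0000e-02  1.6964e+02] F uln [ 1.04 -0.09 -0.65] op 0.0819
```

View pics/fin.png

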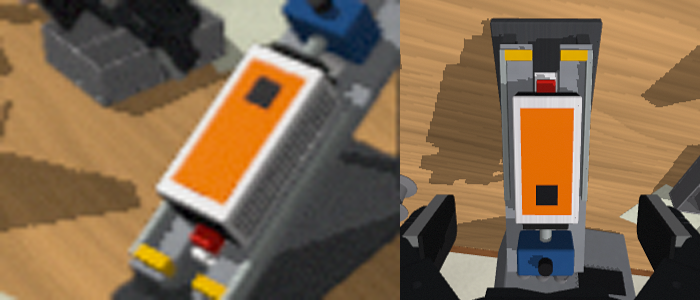

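```bash
python3 - <<'E'
from h import *
r.wait(.5)
d=cams.get_image("side"); im=cv2.cvtColor(d["image"],cv2.COLOR_RGB2HSV)
m=cv2.inRange(im,(5,180,100),(18,255,255)); m[:140]=0; m[250:]=0; m[:,:205]=0; m[:,305:]=0
h=cv2.convexHull(cv2.findNonZero(m)); M=cv2.moments(h); c=(M['m10']/M['m00'],M['m01']/M['m00'])
print('orange centre',np.round(c,1)); 
for U in (.080,.088,.092): print(U,proj(d,F+U*u+.04*n).round(1),'N45',proj(d,F+U*u+.045*n).round(1))
print('catch red',[cv2.inRange(im,(0,180,80),(3,255,255))[195:225,245:270].sum()//255])
order.sign_off(); print(r.observe()["time"])
E
```

```text
orange centre [264.3 182.4]
0.08 [263.4 185.3] N45 [262.7 184.4]
0.088 [265.1 182.8] N45 [264.4 181.9]
0.092 [265.9 181.6] N45 [265.2 180.6]
catch red [np.uint64(32)]
the job is handed in; nothing more can be done
the job is handed in; nothing more can be done
```

The orange module is loaded and appears locked between the catch and the sprung stop. I handed the job in at about 28 s on the robot's clock, with the gripper clear and nothing else touched on purpose.

- **Laying it down:** I lowered it onto the bed at about 12 mm/s, pressing the catch down. I then opened the jaws briefly so it settled flat, and it slid down to the lip.
- **Finding the stop:** By touch the relaxed stop face is at about U = 140 mm, which agrees with the camera estimate.
- **Pushing and holding:** I pressed the stop back about 9.4 mm at roughly 12.5 N and held it steady for 4.4 s. The measured force slope of about 0.69 N/mm matches the 700 N/m spring. The side camera showed the catch back at its starting position before I let go.
- **Last checks:** The final pictures show the module flat, with the red catch up against its lower end and the stop at its upper end. Its centre measures within about 1 pixel of where it should sit when locked (U ≈ 88 mm).

Three things did not go quite as planned:
- **First slide stop:** the first slide up the slope stopped early on a change in the force pressing on the bed, not on the stop. I repeated it in 1 mm steps.
- **Bed height:** the module met the bed about 1.8 mm higher than my camera estimate.
- **Easing off:** while easing off before letting go, I pulled the module off the bed with up to about 7 N, because my easing steps stopped reducing the push force. The pictures afterwards show no visible effect.

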